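Lock the T-foot post into the lathe's cross-slide

TASK

Take the T-footed clamp post out of the wooden rack, lower its foot lengthways through the mouth of the cross-slide's T-slot, on the open side of the stop, all the way to the bottom, and twist it a quarter turn clockwise (seen from above) so that the foot lies locked across the slot. Then slide the post along the slot until its stem bears lightly but surely against the tip of the stop screw, let it settle there a moment, and leave it standing upright against the screw. Force nothing, and leave the other posts and things on the bench as they are.

Things in the scene. Friction and masses are not known exactly. Their poses are not given: they have to be found in the camera images.
- post_mid (a point): T-footed clamp post, steel, brass head, 76 mm high, 0.12 kg, upright in a rack pocket. This point: centre of its head, on the stem's axis, 64 mm above its foot's underside. Head: flat-sided block 16 mm along the post's x, 30 mm along y, 24 mm high; grip it across the 16 mm. Stem: round, 10 mm, from foot to head. z is up; half a turn makes no difference.
- post_foot (a point): Centre of the underside of the post's foot, axes as the head's. Foot: 36 mm long (x), 16 mm wide (y), 8 mm high. Corners (+x,-y) and (-x,+y) are cut back (2 mm along x, 5 mm along y), so in the slot it turns only clockwise seen from above; a few degrees past the quarter turn its square corners jam on the channel walls. The other way it jams half-way.
- slot (a point): Centre of the T-slot's mouth, level with the top of the cross-slide. x along the slot towards the stop, y across, z up. Mouth 18.5 mm wide with 2.5 mm 45-degree chamfers; lips 10 mm thick; channel below 37.5 mm wide, 10 mm high, floor 20 mm below this point. Slot runs 80 mm either way, ends closed. Post standing in it: head centre 44 mm above this point (46 mm with the foot up against the lips).
- stop_face (a point): Centre of the stop's face that looks to the open part of the slot (towards -x), 6 mm above the cross-slide's top; axes as the slot's. A brass screw, 8 mm diameter, sticks out here towards -x by 2 to 10 mm; how far differs each time and is not measured: feel for it or see it. It is stiff and must not be driven back.
- slide: Cross-slide, a T-slotted steel block 180 x 90 x 40 mm fixed to the bench; origin at the centre of its underside, axes as the slot's. At its -x end is a small handwheel (look only).
- stop: Stop, a steel block 24 mm along the slot, 56 mm across it, 12 mm high, fixed on top of the cross-slide, with its screw; origin at the centre of its underside, 12 mm beyond its face.
- rack: Wooden rack 235 x 62 x 18 mm, fixed; origin at the centre of its underside, x along its length. Three pockets 20 mm (x) by 40 mm (y), 12 mm deep, at -77, 0 and 77 mm; a post's foot rests in one 6 mm above the bench with its length across the rack. Which post is in which pocket varies.
- pin: Another post, round foot of 18 mm, round 18 mm brass head, 76 mm high; stays in the rack. Origin under its foot.
- rest: Another post, 18 mm square foot, with a flat 40 x 10 mm steel bar on top, 67 mm high; stays in the rack. Origin under its foot.
- driver: Blue-handled screwdriver, 140 mm, lying on the bench; leave alone.
- brush: Wooden brush, 160 mm, lying on the bench; leave alone.
- oil: Small oil bottle, 36 mm diameter, 75 mm high; leave alone.
- cup: Small brass bowl, 56 mm wide, 30 mm high; leave alone.
- stock: Short brass bar end, 22 mm diameter, 30 mm high; leave alone.
- collar: Steel collar, 32 mm diameter, 12 mm high; leave alone.
Mind the look-alikes: they are no part of the job. What is shaped like the part that bears post_mid but black is not meant.

How it is judged:
On the way, in this order (a step that is already met when the one before it is completed fails the run):
1. the post's foot is down in the T-slot, lengthways (z of post_mid in the frame of slot between 0.04 and 0.0475 m and y of post_mid in the frame of slot between -0.005 and 0.005 m and angle between post_mid's own z axis and vertical below 0.12 rad and angle between the x axis of post_mid and the x axis of slot, either way round below 0.2 rad), for 0.1 s.
2. the post is turned a quarter turn, its foot across the slot under the lips (z of post_mid in the frame of slot between 0.04 and 0.0475 m and y of post_mid in the frame of slot between -0.005 and 0.005 m and angle between post_mid's own z axis and vertical below 0.12 rad and angle between the x axis of post_mid and the y axis of slot, either way round below 0.2 rad), for 0.2 s.
3. the stem bears on the stop screw with at least 1.5 N (all of step 2 and contact force between post and stop above 1.5 N), for 0.2 s.
At the end, for the whole second after the job is handed in: The released post stands still and upright (within 7 degrees) in the slot, foot down in the channel and across the slot within 11 degrees, axis within 5 mm of the centre line, stem within 2.5 mm of the stop screw's tip (axis 25.5 mm from the middle of the 36 mm screw rod, stop_screw_c0) (all of step 2 and horizontal distance between post_mid and stop_screw_c0 below 0.0255 m and x of post_mid in the frame of stop_face below -0.005 m and linear speed of post below 0.02 m/s); the robot touches nothing.
It fails at once if the post pressed on the stop with more than 25 N (contact force between post and stop above 25 N).
It fails at once if the post forced against the cross-slide with more than 40 N (contact force between post and slide above 40 N).
It fails at once if another post or a bystander was moved by more than 25 mm (distance of any of pin, rest, driver, brush, oil, cup, stock, collar from where it was at the start of the episode above 0.025 m).
It also fails if it takes over 72 s, if anything falls off the work surface, if the arm or the gripper's body presses on something with over 40 N, if the wrist force passes 120 N, or if a joint passes its speed limit or range.

ROBOT

A 6-joint arm with a two-finger parallel gripper is mounted at the origin on the work surface. World frame = base frame: x ahead of the robot, y to its left, z up, the work surface at z = 0. Lengths are in m, angles in rad, forces in N, time in s.
With the tool pointing down it reaches from about 0.425 to 0.95 m from the base axis. Payload 3.5 kg.
Tool frame: the origin (TCP) lies at the very end of the fingers, on their centre line; the grasp point (between the pads) lies 19 mm behind it (ctrl.grip_point_offset is the distance from the TCP to the grasp point, in m); z points along the fingers, y is the line along which they close (so a half turn about z gives the same grasp; the last joint's range is limited). The gripper opens to 85 mm and grips with 20 to 120 N. Pads are 22 mm wide; open, the fingers measure 114 mm over their backs; the gripper's body (76 mm by 85 mm) begins 54 mm behind the grasp point. The pads swing forward as they close: fully open they stand 13 mm farther back than shut.
Start: joints at [1.143, 0.286, 1.577, -0, 1.279, -0.15], TCP at [0.185, 0.649, 0.231] pointing down, gripper open.
Joint ranges: [-2.77, 2.77], [-0.9, 2.22], [0.21, 2.48], [-1.53, 4.67], [0.24, 2.81], [-2.84, 2.84]. Speed limits (rad/s): [2.79, 2.79, 3.14, 3.14, 3.14, 3.14].

INTERFACE

Orientations are given as a unit quaternion [x, y, z, w].
In Python, from plant import ctrl gives the robot as it stands. The module is installed in compiled form; this text tells all that it offers.
- The arm moves only by the shell command python3 -m pendant 'ROWS' [OPENING] [FORCE]. ROWS is JSON, a list of rows, each an object of numbers: "dx", "dy", "dz": the shift along the tool's x, y, z in cm; "twist": the turn about the tool's z in degrees. A call has 1 to 10 rows; each row is the pose to reach, as a shift and turn from the pose commanded when the call began, along the tool's axes at that moment; what a row does not reach only later rows make up. A row lasts 1/8 s, in which the tool goes at most 62.5 mm and 10.7 degrees, less where a joint would pass 70% of its speed; a pose out of reach is approached as far as the arm can. A call with a gripper value outside its range is refused whole. OPENING is the opening in per cent of the stroke, from 0 (shut) to 100 (fully open), set as the call begins (- or left out, the last holds). The fingers move at their own pace and stop on an object; FORCE is the grip in N (left out, the last holds). Time passes only in rows, so rows that repeat a pose let the fingers close. It gives the time, the measured TCP pose, the force, the opening and the grip force at its end, in the units of the state.
- ctrl.get_state(): the state, without advancing time (a new reading comes with each control period).
- ctrl.read_camera(name): name is "side" or "top" or "wrist"; returns a dict with "img" (420x560x3 uint8, red, green, blue), "depth" (420x560 float32, m along the optical axis (not along the pixel's ray), 0 where there is no reading), "camera_matrix" (3x3 intrinsics, pixels), "distortion" ([k1, k2, p1, p2, k3] as OpenCV has them; the pictures are not rectified), "xyz" and "rotation" of the camera in the world; the wrist camera has in their place "tool_from_camera" (4x4, takes a point from camera to tool coordinates, whose origin is the TCP and whose axes are the flange's). Camera axes: x right, y up, looking along -z (the intrinsics and any distortion apply to the point x, -y, -z); pixel columns grow to the right and rows downward; lengths in m; the calibration is good to about 2 mm. A picture is of the moment at which its call begins: read the wrist's pose just before it.
- ctrl.sign_off(): hands the job in; it is judged then, once.
The state is a dict: "time": time; "qpos": joint angles; "dq": joint speeds; "joint_efforts": joint torques, N m; "eef_pos": TCP position; "tcp_rot": TCP orientation; "contact_force": force on the tool from outside, world axes, zero at the start; "wrist_torque": the same for the moment, N m; "opening": opening from 0.0 (shut) to 1.0 (fully open); "finger_force": force on a finger pad.
Only numpy, scipy, OpenCV 4.12 (cv2) and the standard library are available. Lean on these libraries where they do the work, as an engineer would, in place of code of your own. Each camera call takes 0.05 s, during which the arm holds its last target. There are 200 camera calls.

## Working session

There is one attempt and no reset: what is moved stays moved. The work goes in short steps, Python scripts to look and compute and a shell command to move; the robot and the scene stay as the last step left them, time stands still between calls to the robot, and variables do not carry over. Pictures are saved under pics/ and viewed, at most 14 in all, crops included, and the job is handed in when it is done.

```bash
mkdir -p pics; cat > h.py <<'E'
import numpy as np,cv2,pickle
from plant import ctrl
from scipy.spatial.transform import Rotation as R
def cam(n,f=None):
    s=ctrl.get_state(); c=ctrl.read_camera(n)
    if n=="wrist":
        T=np.eye(4);T[:3,:3]=R.from_quat(s["tcp_rot"]).as_matrix();T[:3,3]=s["eef_pos"]
        T=T@np.array(c["tool_from_camera"]); c["R"]=T[:3,:3];c["t"]=T[:3,3]
    else:
        c["R"]=np.array(c["rotation"]).reshape(-1) ; c["R"]=c["R"].reshape(3,3) if c["R"].size==9 else R.from_quat(c["R"]).as_matrix()
        c["t"]=np.array(c["xyz"])
    if f: cv2.imwrite("pics/"+f,c["img"][:,:,::-1])
    return c
def rays(c,uv):
    p=cv2.undistortPoints(np.array(uv,float).reshape(-1,1,2),np.array(c["camera_matrix"]),np.array(c["distortion"])).reshape(-1,2)
    d=np.c_[p[:,0],-p[:,1],-np.ones(len(p))]
    return d@c["R"].T
def onplane(c,uv,z):
    d=rays(c,uv); return c["t"]+d*((z-c["t"][2])/d[:,2])[:,None]
def cloud(c):
    h,w=c["depth"].shape; u,v=np.meshgrid(np.arange(w),np.arange(h))
    d=rays(c,np.stack([u.ravel(),v.ravel()],1)); P=c["t"]+d*c["depth"].reshape(-1,1)
    return P.reshape(h,w,3)
E
python3 - <<'E'
from h import *
a=cam("top","top.png");b=cam("side","side.png")
pickle.dump((a,b),open("c.pkl","wb"))
print(a["t"],a["R"],b["t"],b["R"],a["camera_matrix"],ctrl.get_state())
im=np.zeros((600,800,3),np.uint8)
E
```

```text
[ 0.50255813 -0.00668979  1.31624075] [[-0.00757135  0.99820789 -0.05936061]
 [-0.99997024 -0.00746987  0.00193117]
 [ 0.00148429  0.05937346  0.99823474]] [ 0.38164133 -0.81741898  1.050422  ] [[ 0.97459436  0.17625913 -0.13819754]
 [-0.22369937  0.73527665 -0.63978656]
 [-0.0111548   0.65444707  0.75602553]] [[514.68647238   0.         285.50843467]
 [  0.         514.68647238 210.26973043]
 [  0.           0.           1.        ]] {'time': 0.1, 'qpos': array([ 1.14298765e+00,  2.87142248e-01,  1.57801331e+00, -2.15000166e-05,
        1.27859315e+00, -1.49982093e-01]), 'dq': array([-0.00018138, -0.00273963, -0.00271324,  0.00101179, -0.00026621,
       -0.00108689]), 'joint_efforts': array([ 6.47296347e-04, -4.07292259e+01, -2.93701565e+01, -1.33586527e-04,
        3.43878863e-03,  1.25891626e-05]), 'eef_pos': array([0.18484901, 0.6485877 , 0.2300514 ]), 'tcp_rot': array([ 1.38463799e-01,  9.90366909e-01, -1.03628074e-03, -2.97257314e-04]), 'contact_force': array([ 0.7345576 , -0.58939092, -0.0431925 ]), 'wrist_torque': array([ 0.01993664, -0.0140832 , -0.01179641]), 'finger_force': 0.0, 'opening': 1.0016362669677041}
```

View pics/top.png

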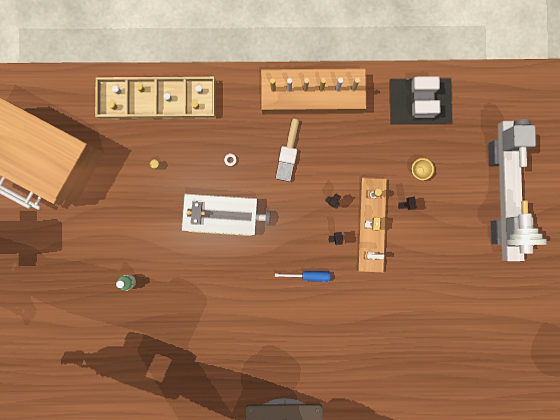

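View pics/side.png

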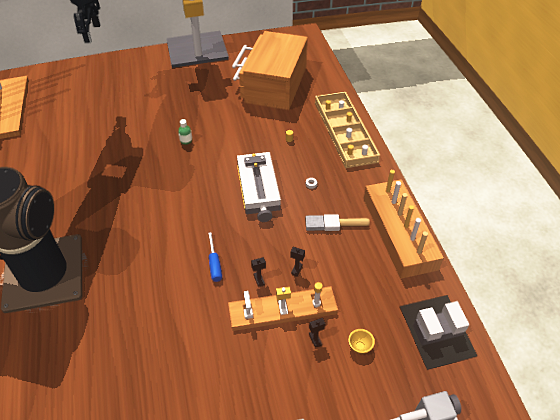

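The top view shows the rack at (372,225) with the T-post (rectangular brass head) in the middle pocket at (376,224). The slide is at (220,215), its stop at the left end (196,212) and its handwheel on the right, so slot +x is roughly world +y. The black look-alikes are at (333,200), (337,238) and (408,203).

```bash
python3 - <<'E'
from h import *
a,b=pickle.load(open("c.pkl","rb"))
P=cloud(a)
def rect(mask,z,n):
    ys,xs=np.nonzero(mask); Q=onplane(a,np.c_[xs,ys],z)
    (c,s,t)=cv2.minAreaRect((Q[:,:2]*1000).astype(np.float32)); print(n,len(xs),np.round(c,1),np.round(s,1),t,"z",np.median(P[mask][:,2]))
def roi(x0,x1,y0,y1):
    m=np.zeros(P.shape[:2],bool);m[y0:y1,x0:x1]=1;return m
Z=P[...,2]; hsv=cv2.cvtColor(a["img"],cv2.COLOR_RGB2HSV)
rect(roi(175,262,185,245)&(Z>.028)&(Z<.05),.04,"slide")
rect(roi(175,262,185,245)&(Z>.046)&(Z<.06),.052,"stop")
rect(roi(350,395,170,280)&(Z>.010)&(Z<.03),.018,"rack")
h=roi(366,388,212,236)&(Z>.06)
rect(h,.082,"head z");
g=roi(366,386,214,236)&(hsv[...,0]>20)&(hsv[...,0]<35)&(hsv[...,1]>130)&(hsv[...,2]>110)
rect(g,.082,"head gold")
print(R.from_quat(ctrl.get_state()["tcp_rot"]).as_matrix().round(3))
print(np.array(ctrl.read_camera("wrist")["tool_from_camera"]).round(3))
c=np.hstack([a["img"][175:250,175:265],a["img"][175:250,345:435]])
cv2.imwrite("pics/crop.png",cv2.resize(c,None,fx=4.4,fy=4.4,interpolation=cv2.INTER_CUBIC)[:,:,::-1])
E
```

```text
slide 2068 [568.9 148.5] [194.6  90.1] 85.87521362304688 z 0.04101877122402864
stop 316 [568.6 154.2] [178.2  83.3] 86.70665740966797 z 0.05161325846685749
rack 2015 [ 541.9 -226.4] [ 63.7 235. ] 86.93238067626953 z 0.018925493822344652
head z 99 [ 542.6 -220. ] [36.  31.2] 89.57498168945312 z 0.08300091682128752
head gold 7 [ 539.5 -224.2] [18.1 14.6] 9.031787872314453 z 0.08300091682128752
[[-0.962  0.274 -0.001]
 [ 0.274  0.962 -0.002]
 [ 0.    -0.002 -1.   ]]
[[ 0.     0.949  0.314  0.081]
 [ 1.     0.    -0.001  0.   ]
 [-0.001  0.314 -0.949 -0.143]
 [ 0.     0.     0.     1.   ]]
```

View pics/crop.png

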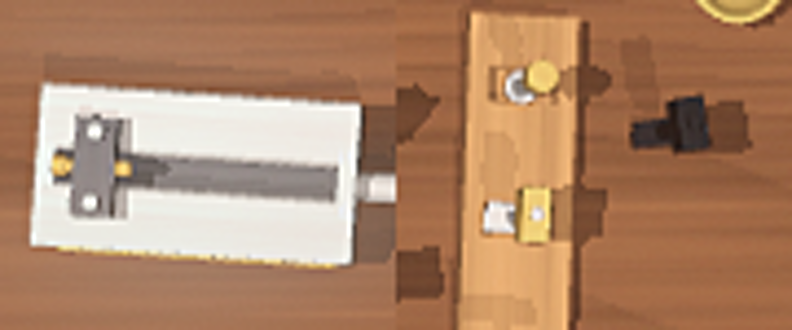

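The crop shows the brass screw tip on the right side of the stop at about (122,168) and the post's head at (538,215). The 16 mm side of the head lies along world y, so the foot is already nearly parallel to the slot. I'll fly over the slide first for a close look.

```bash
python3 -m pendant '[{"dx":-4,"dy":-3,"twist":-1},{"dx":-9,"dy":-7,"twist":-3},{"dx":-13.5,"dy":-10.5,"twist":-5},{"dx":-18,"dy":-14,"twist":-7},{"dx":-23,"dy":-18,"twist":-8},{"dx":-28,"dy":-22,"twist":-9},{"dx":-33,"dy":-25.5,"twist":-10},{"dx":-38,"dy":-29.5,"twist":-11},{"dx":-43,"dy":-33,"twist":-12},{"dx":-47,"dy":-36.5,"twist":-13}]' 70 && python3 -m pendant '[{"dx":-3,"dy":-2.2},{"dx":-3,"dy":-2.2},{"dx":-3,"dy":-2.2}]'
python3 - <<'E'
from h import *
c=cam("wrist","w1.png");pickle.dump(c,open("w1.pkl","wb"));s=ctrl.get_state();print(s["eef_pos"],s["qpos"],c["camera_matrix"][0])
E
```

```text
[0.18491769 0.64874093 0.2304336 ] [ 1.14298348e+00  2.86875702e-01  1.57763576e+00 -5.30736867e-06
  1.27859074e+00 -1.49997836e-01] [293.54817254   0.         281.12121849]$[0]: bad value
```

View pics/w1.png

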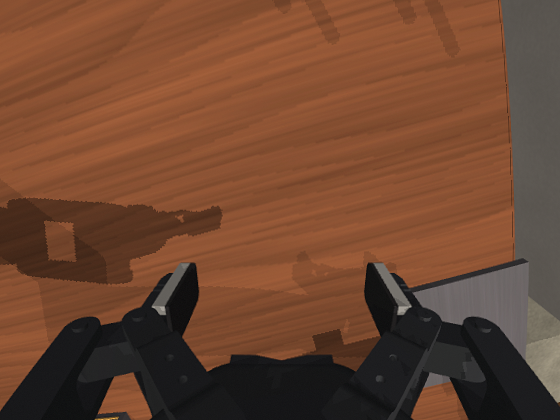

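The image shows only bench and fingers because the first call was refused. I'll add dz to every row.

```bash
python3 -m pendant '[{"dx":-4,"dy":-3,"dz":0,"twist":-1},{"dx":-9,"dy":-7,"dz":0,"twist":-3},{"dx":-13.5,"dy":-10.5,"dz":0,"twist":-5},{"dx":-18,"dy":-14,"dz":0,"twist":-7},{"dx":-23,"dy":-18,"dz":0,"twist":-8},{"dx":-28,"dy":-22,"dz":0,"twist":-9},{"dx":-33,"dy":-25.5,"dz":0,"twist":-10},{"dx":-38,"dy":-29.5,"dz":0,"twist":-11},{"dx":-43,"dy":-33,"dz":0,"twist":-12},{"dx":-47,"dy":-36.5,"dz":0,"twist":-13}]' 70
```

```text
time: 1.45
eef_pos: [0.5381, 0.1672, 0.2313]
tcp_rot: [0.026, 1.0, 0.0, 0.0]
contact_force: [0.7, 0.7, -0.6]
opening: 0.701
finger_force: 0.0
```

```bash
python3 -m pendant '[{"dx":0,"dy":0,"dz":0,"twist":0},{"dx":0,"dy":0,"dz":0,"twist":0}]'
python3 - <<'E'
from h import *
c=cam("wrist","w2.png");pickle.dump(c,open("w2.pkl","wb"));s=ctrl.get_state();print(s["eef_pos"],s["tcp_rot"],s["qpos"])
E
```

```text
time: 1.7
eef_pos: [0.5365, 0.1694, 0.231]
tcp_rot: [0.026, 1.0, 0.0, -0.001]
contact_force: [-0.5, 0.2, 0.4]
opening: 0.696
finger_force: 0.0
[0.53627214 0.17000289 0.23106083] [ 2.51048231e-02  9.99684730e-01  1.53474530e-04 -4.05370093e-04] [ 1.26465101e-01  4.01116132e-02  1.85616437e+00  4.49328295e-04
  1.24607180e+00 -1.39425982e+00]
```

View pics/w2.png

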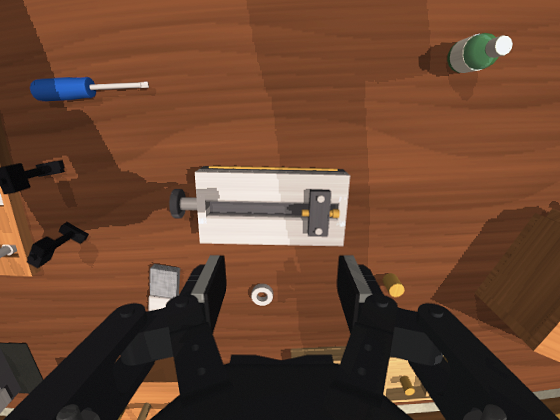

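The wrist view shows the slide's top between (197,169) and (344,245). The dark slot runs along row ~209 from col 205 to the stop at (318,213), with the screw tip at (303,212).

```bash
cat > meas.py <<'E'
from h import *
import sys
def meas(c,box,cols):
    x0,x1,y0,y1=box
    g=c["img"].astype(float).min(2); hsv=cv2.cvtColor(c["img"],cv2.COLOR_RGB2HSV)
    m=np.zeros(g.shape,np.uint8); m[y0:y1,x0:x1]=((hsv[y0:y1,x0:x1,1]<40)&(hsv[y0:y1,x0:x1,2]>110))*255
    k=cv2.findContours(m,cv2.RETR_EXTERNAL,cv2.CHAIN_APPROX_NONE)[0]; k=max(k,key=cv2.contourArea)
    print("slide",cv2.minAreaRect((onplane(c,k[:,0],.04)[:,:2]*1000).astype(np.float32)))
    # slot edges per column, subpixel at half level
    lo=[];hi=[];mid=(y0+y1)//2
    for x in cols:
        p=g[:,x]; d=int(np.argmin(cv2.GaussianBlur(p[mid-12:mid+12].reshape(-1,1),(1,5),0)))+mid-12
        th=150
        i=d
        while p[i]<th:i-=1
        a=i+(p[i]-th)/(p[i]-p[i+1]); i=d
        while p[i]<th:i+=1
        b=i-(p[i]-th)/(p[i]-p[i-1]); lo.append((x,a));hi.append((x,b))
    A=onplane(c,lo,.04);B=onplane(c,hi,.04)
    for n,Q in(("lo",A),("hi",B)):
        f=np.polyfit(Q[:,1],Q[:,0],1);r=Q[:,0]-np.polyval(f,Q[:,1]);ok=abs(r)<.0015;f=np.polyfit(Q[ok,1],Q[ok,0],1)
        print(n,"x at y=.13:",np.polyval(f,.13),"slope dx/dy",f[0],"rms",r[ok].std(),ok.sum())
if __name__=="__main__":
    c=pickle.load(open("w2.pkl","rb")); meas(c,(185,360,160,255),range(222,290,2))
    P=cloud(c); print("z top",np.median(P[180:195,220:300,2]), "floor",np.median(P[205:212,230:285,2]))
    print("stop/screw px",onplane(c,[[301,212],[307,212]],.046),onplane(c,[[304,190],[307,235]],.052))
    cv2.imwrite("pics/w2c.png",cv2.resize(c["img"][160:255,185:360],None,fx=4.5,fy=4.5,interpolation=cv2.INTER_CUBIC)[:,:,::-1])
E
python3 meas.py
```

```text
slide ((567.4390869140625, 149.80552673339844), (195.16091918945312, 92.4558334350586), 85.18717193603516)
lo x at y=.13: 0.5563527332504032 slope dx/dy 0.07384813319369526 rms 0.00017340396526010812 34
hi x at y=.13: 0.5756618159970673 slope dx/dy 0.07770809216410195 rms 0.00023268430198862644 34
z top 0.040635486884679495 floor 0.020581356730080602
stop/screw px [[0.57121829 0.19175244 0.046     ]
 [0.57158722 0.19885461 0.046     ]] [[0.54286372 0.19562767 0.052     ]
 [0.59856552 0.1977204  0.052     ]]
```

View pics/w2c.png

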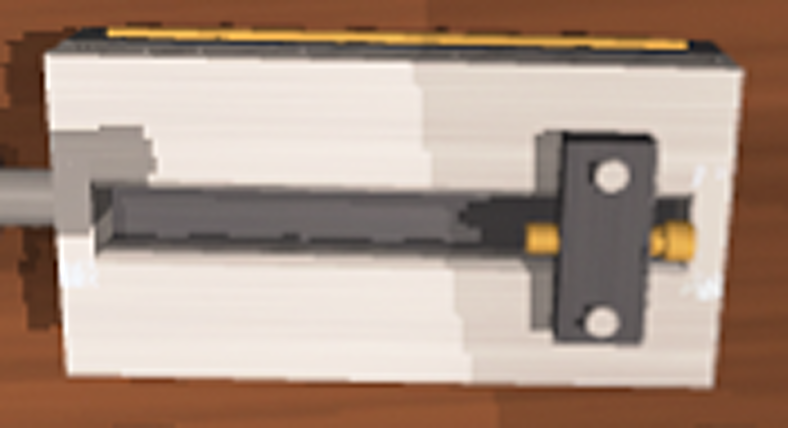

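The slot's line is x = 0.566 + 0.076·(y − 0.13), and the screw tip is at y ≈ 0.193. Next, the rack.

```bash
python3 -m pendant '[{"dx":-0.3,"dy":-4,"dz":0.5,"twist":0},{"dx":-0.6,"dy":-9.5,"dz":1,"twist":0},{"dx":-1,"dy":-15,"dz":2,"twist":0},{"dx":-1.4,"dy":-21,"dz":3,"twist":0},{"dx":-1.8,"dy":-27,"dz":4,"twist":0},{"dx":-2.1,"dy":-33,"dz":4,"twist":0},{"dx":-2.4,"dy":-37,"dz":4,"twist":0},{"dx":-2.5,"dy":-39.4,"dz":4,"twist":0},{"dx":-2.5,"dy":-39.4,"dz":4,"twist":0},{"dx":-2.5,"dy":-39.4,"dz":4,"twist":0}]' 60
python3 - <<'E'
from h import *
c=cam("wrist","w3.png");pickle.dump(c,open("w3.pkl","wb"));s=ctrl.get_state();print(s["eef_pos"],s["tcp_rot"],s["qpos"])
hsv=cv2.cvtColor(c["img"],cv2.COLOR_RGB2HSV);P=cloud(c)
m=((P[...,2]>.076)&(P[...,2]<.088)&(abs(P[...,0]-.541)<.03)&(abs(P[...,1]+.225)<.03)).astype(np.uint8)
for k in cv2.findContours(m,cv2.RETR_EXTERNAL,cv2.CHAIN_APPROX_NONE)[0]:
    if cv2.contourArea(k)>30: print(cv2.boundingRect(k),cv2.minAreaRect((onplane(c,k[:,0],.082)[:,:2]*1000).astype(np.float32)))
E
```

```text
time: 3.0
eef_pos: [0.542, -0.2237, 0.1912]
tcp_rot: [0.025, 1.0, 0.0, -0.0]
contact_force: [-0.3, -0.2, -0.6]
opening: 0.603
finger_force: 0.0
[ 0.54201688 -0.22370204  0.19122345] [ 2.44429230e-02  9.99701154e-01  3.43366846e-04 -1.65668701e-04] [-5.64543155e-01  1.29389771e-01  1.83593990e+00  4.53317288e-04
  1.17690032e+00 -2.08662288e+00]
(270, 187, 19, 34) ((541.316162109375, -225.40252685546875), (15.913702964782715, 31.27684783935547), 85.39424896240234)
```

View pics/w3.png

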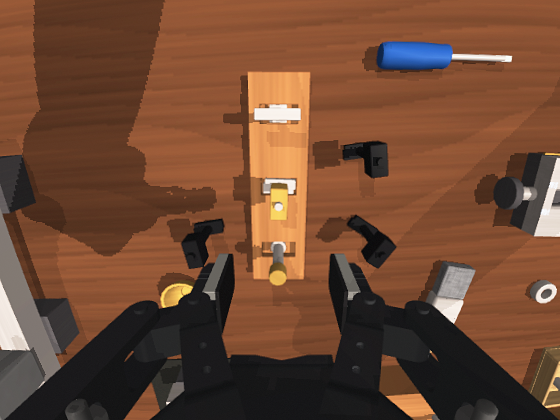

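The wrist view shows the T-post's head at (280,203) in the middle pocket. It is at world (0.5413, −0.2254) and aligned with the gripper, so I'll descend and grip.

```bash
python3 -m pendant '[{"dx":0.1,"dy":-0.15,"dz":2,"twist":0},{"dx":0.1,"dy":-0.15,"dz":5,"twist":0},{"dx":0.1,"dy":-0.15,"dz":8,"twist":0},{"dx":0.1,"dy":-0.15,"dz":11,"twist":0},{"dx":0.1,"dy":-0.15,"dz":13,"twist":0},{"dx":0.1,"dy":-0.15,"dz":14,"twist":0},{"dx":0.1,"dy":-0.15,"dz":14,"twist":0}]' 60 && python3 -m pendant '[{"dx":0,"dy":0,"dz":0,"twist":0},{"dx":0,"dy":0,"dz":0,"twist":0},{"dx":0,"dy":0,"dz":0,"twist":0},{"dx":0,"dy":0,"dz":0,"twist":0},{"dx":0,"dy":0,"dz":0,"twist":0},{"dx":0,"dy":0,"dz":0,"twist":0}]' 10 40
```

```text
time: 3.92
eef_pos: [0.5406, -0.2267, 0.0508]
tcp_rot: [0.025, 1.0, 0.0, -0.0]
contact_force: [0.5, -0.6, -1.0]
opening: 0.601
finger_force: 0.0
time: 4.68
eef_pos: [0.5416, -0.2275, 0.0526]
tcp_rot: [0.025, 1.0, -0.001, 0.001]
contact_force: [-0.6, 1.2, 5.7]
opening: 0.179
finger_force: 45.3
```

```bash
python3 -m pendant '[{"dx":0,"dy":0,"dz":-0.3,"twist":0},{"dx":0,"dy":0,"dz":-0.8,"twist":0},{"dx":0,"dy":0,"dz":-1.5,"twist":0},{"dx":0,"dy":0,"dz":-2.5,"twist":0},{"dx":0,"dy":0,"dz":-4,"twist":0},{"dx":0,"dy":0,"dz":-6,"twist":0},{"dx":0,"dy":0,"dz":-9,"twist":0},{"dx":0,"dy":0,"dz":-12,"twist":0},{"dx":0,"dy":0,"dz":-12,"twist":0}]'
python3 - <<'E'
from h import *
c=cam("wrist","w4.png");pickle.dump(c,open("w4.pkl","wb"));s=ctrl.get_state();print(s["eef_pos"],s["tcp_rot"])
E
```

```text
time: 5.8
eef_pos: [0.5429, -0.2283, 0.176]
tcp_rot: [0.025, 1.0, -0.002, 0.004]
contact_force: [0.3, 0.7, -1.2]
opening: 0.185
finger_force: 44.4
[ 0.54161613 -0.22746254  0.17339477] [ 0.02540488  0.99967529 -0.00103126  0.00168533]
```

View pics/w4.png

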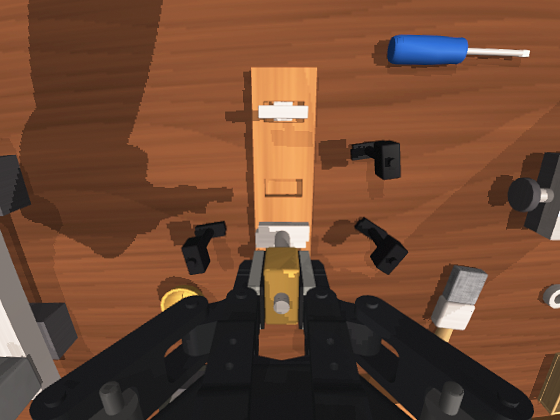

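The post is in hand, head at (282,290) and foot at (282,236), and the pocket is empty. I'll measure the in-hand offset.

```bash
python3 - <<'E'
from h import *
c=pickle.load(open("w4.pkl","rb"));s=ctrl.get_state()
T=R.from_quat(s["tcp_rot"]).as_matrix();o=s["eef_pos"]
Q=(cloud(c)-o)@T*1000
m=np.zeros(Q.shape[:2],bool);m[200:345,240:325]=1
g=m&(c["depth"]>.05)&(Q[...,2]<-20)&(Q[...,2]>-50)&(abs(Q[...,1])<9)
z=np.median(Q[g][:,2]);print("head top tool z",z,np.percentile(Q[g][:,2],[5,95]))
t=g&(abs(Q[...,2]-z)<2.5);k=np.argwhere(t)[:,::-1].astype(float)
for nm,mm in(("top",t),):
    pts=Q[mm][:,:2];print(nm,cv2.minAreaRect(pts.astype(np.float32)),pts.min(0),pts.max(0))
f=m&(Q[...,2]>20)&(Q[...,2]<50);f[:, :]&=True
pts=Q[f];print("foot",len(pts),np.percentile(pts[:,2],[5,50,95]),cv2.minAreaRect(pts[:,:2].astype(np.float32)))
for x in range(-30,31,5):
    n=pts[abs(pts[:,0]-x)<2.5]; print(x,len(n),n.min(0).round(1) if len(n) else "",n.max(0).round(1) if len(n) else "")
E
```

```text
head top tool z -32.642501153449516 [-40.67221652 -23.78597815]
top ((-1.453125, -0.34665393829345703), (30.941051483154297, 17.826669692993164), 1.95164155960083) [-16.84978487  -8.85793384] [14.14800855  8.95479406]
foot 1248 [26.21440435 35.36671065 41.13119117] ((-1.2878742218017578, 0.3296699523925781), (36.044742584228516, 16.915328979492188), 89.47869873046875)
-30 0  
-25 0  
-20 0  
-15 0  
-10 79 [ -9.9 -17.6  33.5] [-7.5 15.8 37. ]
-5 251 [ -7.5 -17.5  33.3] [-2.6 17.8 36.8]
0 343 [ -2.5 -17.7  20.4] [ 2.5 18.3 41.4]
5 575 [  2.5 -15.7  20.5] [ 7.1 18.3 44.1]
10 0  
15 0  
20 0  
25 0  
30 0
```

```bash
python3 -m pendant '[{"dx":-0.1,"dy":2,"dz":0,"twist":0},{"dx":-0.1,"dy":6,"dz":0,"twist":0.5},{"dx":-0.2,"dy":11,"dz":0,"twist":1},{"dx":-0.3,"dy":17,"dz":0,"twist":1.4},{"dx":-0.4,"dy":23,"dz":0,"twist":1.4},{"dx":-0.5,"dy":29,"dz":0,"twist":1.4},{"dx":-0.5,"dy":33,"dz":0,"twist":1.4},{"dx":-0.5,"dy":35.3,"dz":0,"twist":1.4},{"dx":-0.5,"dy":35.8,"dz":0,"twist":1.4},{"dx":-0.5,"dy":35.8,"dz":0,"twist":1.4}]' && python3 -m pendant '[{"dx":0,"dy":0,"dz":1,"twist":0},{"dx":0,"dy":0,"dz":3,"twist":0},{"dx":0,"dy":0,"dz":5,"twist":0},{"dx":0,"dy":0,"dz":6.5,"twist":0},{"dx":0,"dy":0,"dz":7,"twist":0},{"dx":0,"dy":0,"dz":7,"twist":0},{"dx":0,"dy":0,"dz":7,"twist":0}]'
python3 - <<'E'
from h import *
c=cam("wrist","w5.png");pickle.dump(c,open("w5.pkl","wb"));s=ctrl.get_state();print(s["eef_pos"],s["tcp_rot"],s["contact_force"],s["qpos"])
E
```

```text
time: 7.1
eef_pos: [0.5631, 0.1305, 0.1702]
tcp_rot: [0.037, 0.999, -0.0, -0.001]
contact_force: [1.0, -0.2, -1.1]
opening: 0.176
finger_force: 44.3
time: 7.98
eef_pos: [0.5647, 0.1304, 0.1022]
tcp_rot: [0.038, 0.999, 0.0, 0.001]
contact_force: [-0.5, 1.2, -1.0]
opening: 0.178
finger_force: 44.3
[0.5647526  0.13039344 0.10233605] [3.76059001e-02 9.99292177e-01 8.49629359e-05 9.66665998e-04] [ 0.91594812 -0.5813262  -1.43120931] [ 5.19372653e-02  2.18197559e-01  1.91176163e+00 -4.31995459e-06
  1.00969268e+00 -1.44362719e+00]
```

View pics/w5.png

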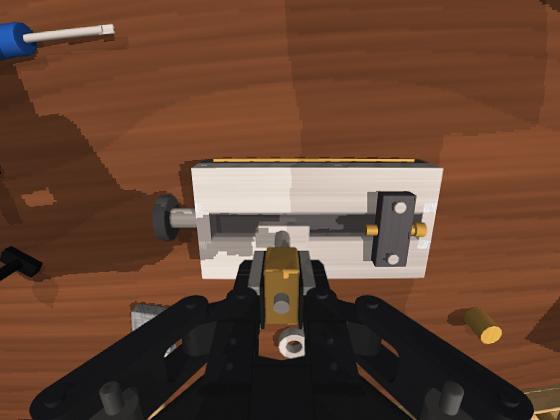

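The foot is over the slot at (283,232), with the slot at row ~224 and the screw tip at (368,230). I'll measure both in this one image.

```bash
python3 - <<'E'
from h import *
c=pickle.load(open("w5.pkl","rb"));s=ctrl.get_state()
P=cloud(c);g=c["img"].min(2).astype(float)
T=R.from_quat(s["tcp_rot"]).as_matrix();o=s["eef_pos"]
Q=(P-o)@T*1000
f=(Q[...,2]>30)&(Q[...,2]<45);f[:,:250]=0;f[:,315:]=0;f[:215]=0;f[250:]=0
pts=Q[f];print("foot tool",cv2.minAreaRect(pts[:,:2].astype(np.float32)),np.percentile(pts[:,2],[5,50,95]))
w=P[f];print("foot world",cv2.minAreaRect((w[:,:2]*1000).astype(np.float32)),w[:,2].mean())
for cols in (range(222,250,3),range(314,360,4)):
    lo=[];hi=[]
    for x in cols:
        d=224;p=g[:,x];i=d
        while p[i]<120:i-=1
        lo.append((x,i+(p[i]-120)/(p[i]-p[i+1])));i=d
        while p[i]<120:i+=1
        hi.append((x,i-(p[i]-120)/(p[i]-p[i-1])))
    A=onplane(c,lo,.04);B=onplane(c,hi,.04)
    print([ (round(v[1],1),round(u[1],1)) for v,u in zip(lo,hi)])
    print("lo",(A[:,0]-.076*(A[:,1]-.13)).round(4));print("hi",(B[:,0]-.076*(B[:,1]-.13)).round(4))
# depth-based: height of pixels along columns
for x in (235,335): print([(r,int(g[r,x]),round(P[r,x,2]*1000,1),round(1000*(P[r,x,0]-.076*(P[r,x,1]-.13)),1)) for r in range(205,250,2)])
E
```

```text
foot tool ((0.37789297103881836, 1.0597572326660156), (16.54953384399414, 36.039432525634766), 0.2660938501358032) [36.47183604 38.08691904 42.99202649]
foot world ((564.5250854492188, 131.4842529296875), (36.03738021850586, 16.55340576171875), 85.45662689208984) 0.06396563318368974
[(np.float64(212.6), np.float64(237.8)), (np.float64(212.6), np.float64(237.8)), (np.float64(212.6), np.float64(237.8)), (np.float64(213.1), np.float64(237.9)), (np.float64(213.1), np.float64(237.9)), (np.float64(213.2), np.float64(237.9)), (np.float64(213.5), np.float64(237.8)), (np.float64(213.3), np.float64(237.8)), (np.float64(213.3), np.float64(237.8)), (np.float64(213.4), np.float64(237.8))]
lo [0.5561 0.5561 0.5561 0.5565 0.5565 0.5565 0.5567 0.5566 0.5566 0.5567]
hi [0.5766 0.5766 0.5766 0.5767 0.5767 0.5766 0.5766 0.5766 0.5766 0.5766]
[(np.float64(213.7), np.float64(236.4)), (np.float64(213.7), np.float64(236.4)), (np.float64(213.4), np.float64(236.4)), (np.float64(213.4), np.float64(236.4)), (np.float64(213.3), np.float64(236.4)), (np.float64(213.3), np.float64(236.4)), (np.float64(213.4), np.f
[... 1929 characters left out ...]
, np.float64(570.5)), (223, 88, np.float64(21.4), np.float64(571.7)), (225, 84, np.float64(20.9), np.float64(573.7)), (227, 87, np.float64(20.4), np.float64(575.6)), (229, 72, np.float64(21.3), np.float64(577.1)), (231, 49, np.float64(20.9), np.float64(579.1)), (233, 74, np.float64(31.9), np.float64(576.1)), (235, 74, np.float64(33.5), np.float64(577.1)), (237, 144, np.float64(38.1), np.float64(576.7)), (239, 148, np.float64(39.6), np.float64(577.8)), (241, 180, np.float64(39.7), np.float64(579.4)), (243, 188, np.float64(41.7), np.float64(580.1)), (245, 187, np.float64(39.7), np.float64(582.8)), (247, 185, np.float64(40.4), np.float64(584.2)), (249, 187, np.float64(40.1), np.float64(586.0))]
```

```bash
python3 -m pendant '[{"dx":-0.1,"dy":0,"dz":0.5,"twist":0},{"dx":-0.2,"dy":0,"dz":1,"twist":0},{"dx":-0.2,"dy":0,"dz":1,"twist":0},{"dx":-0.2,"dy":0,"dz":1,"twist":0},{"dx":-0.2,"dy":0,"dz":1,"twist":0}]'
cat > m2.py <<'E'
from h import *
s=ctrl.get_state();c=cam("wrist","w6.png");print(s["eef_pos"],ctrl.get_state()["eef_pos"])
P=cloud(c);g=c["img"].min(2).astype(float)
T=R.from_quat(s["tcp_rot"]).as_matrix();o=s["eef_pos"];Q=(P-o)@T*1000
f=(Q[...,2]>30)&(Q[...,2]<44);f[:,:245]=0;f[:,320:]=0;f[:205]=0;f[270:]=0;f&=(abs(Q[...,0])<16)
w=P[f]*1000;w[:,0]-=.076*(w[:,1]-130)
print("foot cross,along",np.percentile(w[:,0],[1,50,99]),np.percentile(w[:,1],[1,50,99]),np.percentile(w[:,2],[1,99]),cv2.minAreaRect((P[f][:,:2]*1000).astype(np.float32))[2])
t=w[w[:,2]>np.percentile(w[:,2],99)-3];print("foot top cross",np.percentile(t[:,0],[1,99]))
# walls by depth: cols both sides
for a,b in((215,245),(318,350)):
    S=P[195:260,a:b].reshape(-1,3)*1000;S[:,0]-=.076*(S[:,1]-130)
    top=S[(S[:,2]>38.5)&(S[:,2]<43)];fl=S[S[:,2]<24];wl=S[(S[:,2]>30)&(S[:,2]<36.5)]
    near=top[top[:,0]<566];far=top[top[:,0]>566]
    print("near lip max",np.percentile(near[:,0],99),"wall far",np.percentile(wl[:,0],[10,50,90]) if len(wl) else "","far top min",np.percentile(far[:,0],1),"floor min",np.percentile(fl[:,0],1))
E
python3 m2.py
```

```text
time: 8.65
eef_pos: [0.5661, 0.1302, 0.0915]
tcp_rot: [0.038, 0.999, 0.0, 0.0]
contact_force: [0.6, 0.5, -1.1]
opening: 0.179
finger_force: 44.3
[0.56610692 0.13016608 0.09145904] [0.56613932 0.13012999 0.09149246]
foot cross,along [557.79311015 563.24137105 573.83183988] [113.62864053 132.08952195 149.28579415] [47.79323361 60.07337998] 85.26907348632812
foot top cross [561.01549851 564.40496572]
near lip max 557.2578971476452 wall far [576.37627333 576.69801808 577.14847427] far top min 576.6478748755006 floor min 564.7673002300797
near lip max 557.2719562849138 wall far [576.20361631 576.54092935 576.85043504] far top min 576.2359931551405 floor min 564.7206735292477
```

View pics/w6.png

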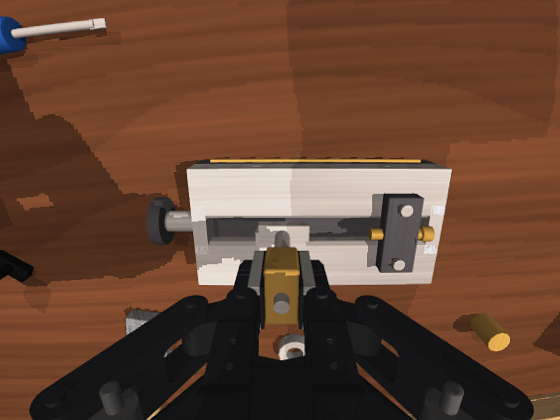

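The foot is over the mouth and measures 1 mm too far toward the robot. I'll correct that and enter gently.

```bash
python3 -m pendant '[{"dx":-0.1,"dy":0,"dz":0.2,"twist":0},{"dx":-0.1,"dy":0,"dz":0.4,"twist":0},{"dx":-0.1,"dy":0,"dz":0.6,"twist":0},{"dx":-0.1,"dy":0,"dz":0.8,"twist":0},{"dx":-0.1,"dy":0,"dz":1.0,"twist":0},{"dx":-0.1,"dy":0,"dz":1.0,"twist":0}]'
```

```text
time: 9.45
eef_pos: [0.5668, 0.1301, 0.081]
tcp_rot: [0.038, 0.999, -0.0, -0.0]
contact_force: [0.6, -0.9, 0.0]
opening: 0.178
finger_force: 44.3
```

```bash
python3 -m pendant '[{"dx":0,"dy":0,"dz":0.2,"twist":0},{"dx":0,"dy":0,"dz":0.4,"twist":0},{"dx":0,"dy":0,"dz":0.6,"twist":0},{"dx":0,"dy":0,"dz":0.6,"twist":0}]'; python3 -m pendant '[{"dx":0,"dy":0,"dz":0.2,"twist":0},{"dx":0,"dy":0,"dz":0.4,"twist":0},{"dx":0,"dy":0,"dz":0.6,"twist":0},{"dx":0,"dy":0,"dz":0.6,"twist":0}]'
```

```text
time: 9.95
eef_pos: [0.5668, 0.1301, 0.075]
tcp_rot: [0.038, 0.999, -0.0, -0.0]
contact_force: [0.2, 0.0, -1.7]
opening: 0.182
finger_force: 44.3
time: 10.45
eef_pos: [0.5668, 0.1301, 0.069]
tcp_rot: [0.038, 0.999, -0.0, -0.0]
contact_force: [0.6, -0.2, -1.7]
opening: 0.178
finger_force: 44.3
```

```bash
for i in 1; do python3 -m pendant '[{"dx":0,"dy":0,"dz":0.1,"twist":0},{"dx":0,"dy":0,"dz":0.2,"twist":0},{"dx":0,"dy":0,"dz":0.3,"twist":0},{"dx":0,"dy":0,"dz":0.3,"twist":0}]'; done; python3 -m pendant '[{"dx":0,"dy":0,"dz":0.05,"twist":0},{"dx":0,"dy":0,"dz":0.1,"twist":0},{"dx":0,"dy":0,"dz":0.1,"twist":0}]'
```

```text
time: 10.95
eef_pos: [0.5671, 0.1301, 0.0666]
tcp_rot: [0.038, 0.999, 0.0, 0.0]
contact_force: [-0.0, -0.5, 0.6]
opening: 0.184
finger_force: 44.5
time: 11.32
eef_pos: [0.5673, 0.1302, 0.0666]
tcp_rot: [0.038, 0.999, -0.0, 0.0]
contact_force: [-2.7, -0.6, 5.4]
opening: 0.181
finger_force: 45.5
```

The foot is on the floor (TCP 46.6 mm above it, same as in the rack). I'll unload slightly before twisting.

```bash
python3 -m pendant '[{"dx":0,"dy":0,"dz":-0.1,"twist":0},{"dx":0.03,"dy":0,"dz":-0.2,"twist":0},{"dx":0.03,"dy":0,"dz":-0.2,"twist":0},{"dx":0.03,"dy":0,"dz":-0.2,"twist":0}]'; python3 -m pendant '[{"dx":0,"dy":0,"dz":0,"twist":3},{"dx":0,"dy":0,"dz":0,"twist":6},{"dx":0,"dy":0,"dz":0,"twist":10},{"dx":0,"dy":0,"dz":0,"twist":15},{"dx":0,"dy":0,"dz":0,"twist":20},{"dx":0,"dy":0,"dz":0,"twist":20}]'
```

```text
time: 11.82
eef_pos: [0.5665, 0.13, 0.0669]
tcp_rot: [0.038, 0.999, -0.0, -0.0]
contact_force: [-0.4, -0.8, -0.9]
opening: 0.182
finger_force: 44.3
time: 12.58
eef_pos: [0.5666, 0.1301, 0.0671]
tcp_rot: [0.21, 0.978, -0.0, -0.0]
contact_force: [0.2, -0.5, -0.9]
opening: 0.182
finger_force: 44.3
```

```bash
python3 -m pendant '[{"dx":0,"dy":0,"dz":0,"twist":4},{"dx":0,"dy":0,"dz":0,"twist":8},{"dx":0,"dy":0,"dz":0,"twist":12},{"dx":0,"dy":0,"dz":0,"twist":16},{"dx":0,"dy":0,"dz":0,"twist":20},{"dx":0,"dy":0,"dz":0,"twist":20}]'; python3 -m pendant '[{"dx":0,"dy":0,"dz":0,"twist":4},{"dx":0,"dy":0,"dz":0,"twist":8},{"dx":0,"dy":0,"dz":0,"twist":12},{"dx":0,"dy":0,"dz":0,"twist":15},{"dx":0,"dy":0,"dz":0,"twist":15}]'; python3 -c "
from plant import ctrl;print(ctrl.get_state()['wrist_torque'])"
```

```text
time: 13.32
eef_pos: [0.5667, 0.1301, 0.0672]
tcp_rot: [0.376, 0.927, -0.0, -0.0]
contact_force: [0.0, -0.2, -0.9]
opening: 0.178
finger_force: 44.3
time: 13.95
eef_pos: [0.5667, 0.1301, 0.0673]
tcp_rot: [0.494, 0.87, -0.0, -0.0]
contact_force: [0.5, 0.5, -1.9]
opening: 0.184
finger_force: 44.3
[-0.04784927  0.03483277 -0.00806072]
```

```bash
for i in 1; do python3 -m pendant '[{"dx":0,"dy":0,"dz":0,"twist":3},{"dx":0,"dy":0,"dz":0,"twist":6},{"dx":0,"dy":0,"dz":0,"twist":10},{"dx":0,"dy":0,"dz":0,"twist":10}]'; python3 -m pendant '[{"dx":0,"dy":0,"dz":0,"twist":3},{"dx":0,"dy":0,"dz":0,"twist":6},{"dx":0,"dy":0,"dz":0,"twist":10},{"dx":0,"dy":0,"dz":0,"twist":10}]';  python3 -m pendant '[{"dx":0,"dy":0,"dz":0,"twist":3},{"dx":0,"dy":0,"dz":0,"twist":6},{"dx":0,"dy":0,"dz":0,"twist":6}]'; done; python3 -c "
from plant import ctrl;print(ctrl.get_state()['wrist_torque'])"
```

```text
time: 14.45
eef_pos: [0.5667, 0.1301, 0.0673]
tcp_rot: [0.568, 0.823, -0.0, -0.0]
contact_force: [-0.9, 0.5, -0.7]
opening: 0.183
finger_force: 44.3
time: 14.95
eef_pos: [0.5667, 0.1301, 0.0673]
tcp_rot: [0.637, 0.771, -0.0, 0.0]
contact_force: [0.3, -0.5, -1.4]
opening: 0.178
finger_force: 44.3
time: 15.32
eef_pos: [0.5667, 0.1301, 0.0673]
tcp_rot: [0.677, 0.736, -0.0, -0.0]
contact_force: [0.8, 1.1, -1.2]
opening: 0.18
finger_force: 44.3
[ 0.01230341  0.03513141 -0.00673348]
```

```bash
python3 -m pendant '[{"dx":0,"dy":0,"dz":0,"twist":2},{"dx":0,"dy":0,"dz":0,"twist":4},{"dx":0,"dy":0,"dz":0,"twist":6},{"dx":0,"dy":0,"dz":0,"twist":8},{"dx":0,"dy":0,"dz":0,"twist":9},{"dx":0,"dy":0,"dz":0,"twist":9},{"dx":0,"dy":0,"dz":0,"twist":9}]'; python3 - <<'E'
from h import *
c=cam("wrist","w7.png");pickle.dump(c,open("w7.pkl","wb"));s=ctrl.get_state();print(s["wrist_torque"],s["qpos"],R.from_quat(s["tcp_rot"]).as_matrix().round(3))
c=cam("top");P=onplane(c,[[206,212]],.046);print(P)
E
```

```text
time: 16.2
eef_pos: [0.5667, 0.1301, 0.0673]
tcp_rot: [0.733, 0.68, -0.0, -0.0]
contact_force: [-0.3, 0.4, -1.3]
opening: 0.18
finger_force: 44.3
[-0.05310188 -0.00479777  0.04327941] [ 5.12428226e-02  2.72753245e-01  1.92001927e+00 -1.30975644e-05
  9.48836572e-01  1.26486857e-01] [[ 0.075  0.997 -0.   ]
 [ 0.997 -0.075 -0.   ]
 [-0.    -0.    -1.   ]]
[[0.57528189 0.18728045 0.046     ]]
```

View pics/w7.png

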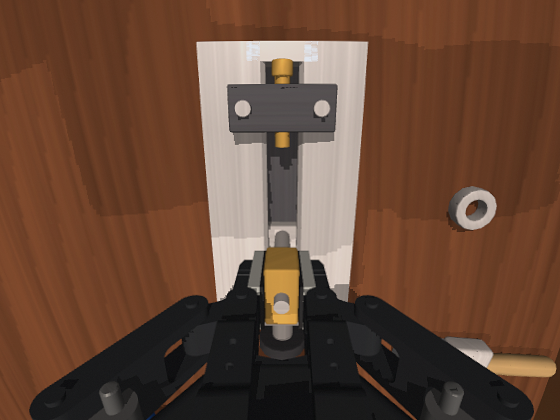

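The foot is turned across the slot. The stem is at (282,238) and the screw tip at (282,147), directly ahead along tool +x.

```bash
python3 - <<'E'
from h import *
c=pickle.load(open("w7.pkl","rb"));s=ctrl.get_state()
print(onplane(c,[[282,147.5]],.043),onplane(c,[[282,147.5]],.046), s["eef_pos"])
P=cloud(c); print(P[130:152:2,282].round(4))
print("stem side",P[232:246:2,282].round(4))
E
python3 -m pendant '[{"dx":0.3,"dy":0,"dz":0,"twist":0},{"dx":0.8,"dy":0,"dz":0,"twist":0},{"dx":1.3,"dy":0,"dz":0,"twist":0},{"dx":1.8,"dy":0,"dz":0,"twist":0},{"dx":2.3,"dy":0,"dz":0,"twist":0},{"dx":2.8,"dy":0,"dz":0,"twist":0},{"dx":3.2,"dy":0,"dz":0,"twist":0},{"dx":3.5,"dy":0,"dz":0,"twist":0},{"dx":3.5,"dy":0,"dz":0,"twist":0}]'
```

```text
[[0.57159103 0.19103981 0.043     ]] [[0.57160984 0.19139606 0.046     ]] [0.56668807 0.13009565 0.06731316]
[[0.5723 0.2012 0.0519]
 [0.5722 0.2001 0.0508]
 [0.5722 0.1991 0.0515]
 [0.5721 0.198  0.0511]
 [0.572  0.1969 0.0503]
 [0.5719 0.196  0.052 ]
 [0.5719 0.1948 0.05  ]
 [0.5718 0.1937 0.0501]
 [0.5717 0.1927 0.0501]
 [0.5714 0.1881 0.0209]
 [0.5713 0.1866 0.0189]]
stem side [[0.5675 0.135  0.0322]
 [0.5674 0.135  0.0355]
 [0.5674 0.1347 0.0381]
 [0.5674 0.1351 0.0422]
 [0.5674 0.1353 0.0456]
 [0.5674 0.1349 0.0477]
 [0.5674 0.1347 0.05  ]]
time: 17.42
eef_pos: [0.5693, 0.1652, 0.0673]
tcp_rot: [0.733, 0.68, -0.0, -0.0]
contact_force: [0.0, -0.7, -1.0]
opening: 0.178
finger_force: 44.3
```

```bash
python3 -m pendant '[{"dx":0.4,"dy":0,"dz":0,"twist":0},{"dx":0.8,"dy":0,"dz":0,"twist":0},{"dx":1.2,"dy":0,"dz":0,"twist":0},{"dx":1.5,"dy":0,"dz":0,"twist":0},{"dx":1.7,"dy":0,"dz":0,"twist":0},{"dx":1.7,"dy":0,"dz":0,"twist":0}]'; python3 -m pendant '[{"dx":0.1,"dy":0,"dz":0,"twist":0},{"dx":0.2,"dy":0,"dz":0,"twist":0},{"dx":0.3,"dy":0,"dz":0,"twist":0},{"dx":0.3,"dy":0,"dz":0,"twist":0}]'
```

```text
time: 18.18
eef_pos: [0.5706, 0.1821, 0.0673]
tcp_rot: [0.733, 0.68, -0.0, -0.0]
contact_force: [-0.3, -0.3, -1.8]
opening: 0.176
finger_force: 44.3
time: 18.68
eef_pos: [0.5709, 0.185, 0.0674]
tcp_rot: [0.733, 0.68, 0.0, 0.0]
contact_force: [0.3, 0.1, -1.7]
opening: 0.178
finger_force: 44.3
```

```bash
python3 -m pendant '[{"dx":0.05,"dy":0,"dz":0,"twist":0},{"dx":0.1,"dy":0,"dz":0,"twist":0},{"dx":0.1,"dy":0,"dz":0,"twist":0}]' | grep -E "pos|contact"; python3 -m pendant '[{"dx":0.03,"dy":0,"dz":0,"twist":0},{"dx":0.05,"dy":0,"dz":0,"twist":0},{"dx":0.05,"dy":0,"dz":0,"twist":0}]'| grep -E "pos|contact"
```

```text
eef_pos: [0.5709, 0.186, 0.0673]
contact_force: [-0.7, 0.5, -2.5]
eef_pos: [0.5709, 0.1865, 0.0673]
contact_force: [0.8, -0.4, -1.4]
```

```bash
python3 -m pendant '[{"dx":0.03,"dy":0,"dz":0,"twist":0},{"dx":0.05,"dy":0,"dz":0,"twist":0},{"dx":0.05,"dy":0,"dz":0,"twist":0}]'| grep -E "pos|contact"
```

```text
eef_pos: [0.571, 0.1869, 0.0673]
contact_force: [-0.0, -0.4, -1.9]
```

```bash
python3 -m pendant '[{"dx":0.03,"dy":0,"dz":0,"twist":0},{"dx":0.05,"dy":0,"dz":0,"twist":0},{"dx":0.05,"dy":0,"dz":0,"twist":0}]'| grep -E "pos|contact"
```

```text
eef_pos: [0.571, 0.1873, 0.0673]
contact_force: [-0.4, -0.4, -1.0]
```

```bash
python3 -m pendant '[{"dx":0.03,"dy":0,"dz":0,"twist":0},{"dx":0.05,"dy":0,"dz":0,"twist":0},{"dx":0.05,"dy":0,"dz":0,"twist":0}]'| grep -E "pos|contact"
```

```text
eef_pos: [0.5711, 0.1875, 0.0673]
contact_force: [-0.1, -3.9, -1.0]
```

It is in contact with the screw at 3.9 N. I'll press a touch more and hold.

```bash
python3 -m pendant '[{"dx":0.02,"dy":0,"dz":0,"twist":0},{"dx":0.02,"dy":0,"dz":0,"twist":0},{"dx":0.02,"dy":0,"dz":0,"twist":0},{"dx":0.02,"dy":0,"dz":0,"twist":0},{"dx":0.02,"dy":0,"dz":0,"twist":0},{"dx":0.02,"dy":0,"dz":0,"twist":0},{"dx":0.02,"dy":0,"dz":0,"twist":0},{"dx":0.02,"dy":0,"dz":0,"twist":0}]'
```

```text
time: 21.55
eef_pos: [0.571, 0.1876, 0.0673]
tcp_rot: [0.733, 0.68, -0.0, 0.0]
contact_force: [-0.2, -5.5, -0.8]
opening: 0.178
finger_force: 44.4
```

```bash
python3 -m pendant '[{"dx":-0.04,"dy":0,"dz":0,"twist":0},{"dx":-0.05,"dy":0,"dz":0.04,"twist":0},{"dx":-0.05,"dy":0,"dz":0.08,"twist":0},{"dx":-0.05,"dy":0,"dz":0.08,"twist":0},{"dx":-0.05,"dy":0,"dz":0.08,"twist":0}]'
```

```text
time: 22.18
eef_pos: [0.5712, 0.1876, 0.0668]
tcp_rot: [0.733, 0.68, 0.0, 0.0]
contact_force: [-1.2, -5.5, 1.6]
opening: 0.184
finger_force: 44.8
```

```bash
python3 -m pendant '[{"dx":0,"dy":0,"dz":0,"twist":0},{"dx":0,"dy":0,"dz":0,"twist":0},{"dx":0,"dy":0,"dz":0,"twist":0}]' 24 20;  python3 -m pendant '[{"dx":0,"dy":0,"dz":0,"twist":0},{"dx":0,"dy":0,"dz":0,"twist":0},{"dx":0,"dy":0,"dz":0,"twist":0},{"dx":0,"dy":0,"dz":0,"twist":0}]' 50
```

```text
time: 22.55
eef_pos: [0.5711, 0.1882, 0.0666]
tcp_rot: [0.733, 0.68, 0.0, -0.0]
contact_force: [-0.2, 0.6, 0.1]
opening: 0.239
finger_force: 0.0
time: 23.05
eef_pos: [0.5711, 0.1876, 0.0666]
tcp_rot: [0.733, 0.68, 0.0, -0.0]
contact_force: [0.7, 0.5, 1.2]
opening: 0.494
finger_force: 0.0
```

Released. I'll retreat straight up and check.

```bash
python3 -m pendant '[{"dx":0,"dy":0,"dz":-1,"twist":0},{"dx":0,"dy":0,"dz":-3,"twist":0},{"dx":0,"dy":0,"dz":-6,"twist":0},{"dx":0,"dy":0,"dz":-10,"twist":0},{"dx":-2,"dy":0,"dz":-13,"twist":0},{"dx":-4,"dy":0,"dz":-14,"twist":0},{"dx":-4,"dy":0,"dz":-14,"twist":0},{"dx":-4,"dy":0,"dz":-14,"twist":0}]'
python3 - <<'E'
from h import *
c=cam("wrist","w8.png");P=cloud(c)
m=(P[...,2]>.085)&(P[...,2]<.105)&(abs(P[...,0]-.571)<.03)&(abs(P[...,1]-.187)<.03)
print(m.sum(),cv2.minAreaRect((P[m][:,:2]*1000).astype(np.float32)),np.percentile(P[m][:,2],[5,50,95]))
E
```

```text
time: 24.05
eef_pos: [0.5672, 0.1476, 0.205]
tcp_rot: [0.733, 0.68, -0.001, -0.001]
contact_force: [-1.1, 0.0, -0.8]
opening: 0.498
finger_force: 0.0
645 ((571.822265625, 187.51263427734375), (29.52662467956543, 14.923023223876953), 85.5993423461914) [0.09478321 0.09655681 0.10228983]
```

View pics/w8.png

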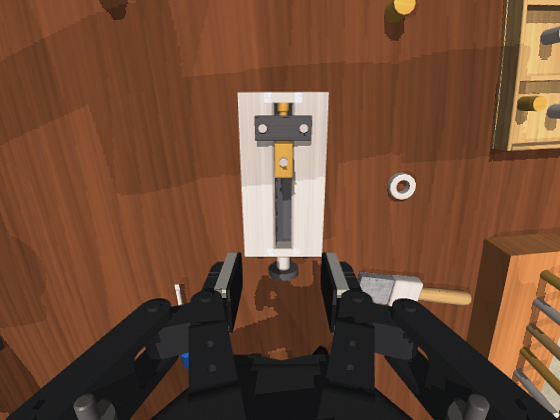

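The post stands upright at the screw, head at (284,160), aligned at 85.6°.

```bash
python3 -c "
from plant import ctrl;print(ctrl.sign_off())"
```

```text
the job is handed in; nothing more can be done
None
```

The T-footed post stands upright and released in the slot, foot turned across it and stem against the stop screw (pressed at about 5.5 N before release); I handed the job in at about 24 s, and sign-off returned no verdict.

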